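Free a locked lid through a hidden release port

TASK

The power is off and the white sample box is locked shut. Pick up the black-handled release tool, feel along the hidden wall at the back of the box's low front recess with the end of its rod until you find the release port, and push the rod in until the release is fully home and the lid has lifted. Then draw the tool right out of the recess and stand it on its flat sole on the bench, leaving the flask, tip box, timer and dish where they are.

Things in the scene. Friction and masses are not known exactly. Their poses are not given: they have to be found in the camera images.
- box: White sample box fixed to the bench, 220 mm wide (y). Origin on the bench under the hidden wall, at mid-width; x points into the recess, z up. A low front part, flat top 90 mm high, reaches from x = -70 mm to 0; under it is the recess, open to the front. Behind stands the taller sample chamber, x = 0 to 80 mm, with the lid on top, to height 154 mm.
- recess_mouth (a point): Middle of the recess's open front, on the box's front edge, 70 mm in front of the hidden wall, 50 mm above the bench. The recess is 100 mm wide (50 mm either side) and from 26 to 76 mm above the bench; a lip 6 mm thick at the very front hangs down to 65 mm. Axes as the box.
- wall_mid (a point): Middle of the hidden wall's face (flat, upright, facing -x of the box), 50 mm above the bench. The wall has one port, 14 mm wide, 18 mm high, with a 2 mm chamfer; its centre is 50 mm above the bench and anywhere up to 30 mm to either side (box's y) of this point, different every time, not reported and not visible from above.
- lid (a joint): Grey lid, hinged at its rear top edge along the box's y. 0 rad = shut, 0.42 = fully lifted. Behind the port, 10 mm past the wall's face, is the release plunger: it gives way under 5 to 9 N over 12 mm, then stops hard (rod's end 22 mm past the face). A linkage lifts the lid in proportion (35 rad per metre); both stay where they are left. The lid cannot be opened otherwise.
- lid_edge (a point): Middle of the lid's front edge, about 146 mm above the bench when the lid is shut.
- tool_fin (a point): Centre of the upright black grip fin of the release tool: 60 mm long (x), 12 mm thick (y: grasp across this), from 6 to 50 mm above the sole's underside; this point is 34 mm above it. The sole, on which the tool stands, is a flat plate 70 x 36 x 6 mm. x points along the rod towards its end, z up when it stands. Mass about 120 g.
- tool_tip (a point): End of the tool's straight steel rod, 8 mm in diameter with a round end. It lies 140 mm ahead of the fin's centre along the tool's x, and 20 mm above the sole's underside (14 mm below the fin's centre). The rod is free over its last 102 mm.
- flask_mid (a point): Bystander: white flask with a tall stopper, 94 mm across, 220 mm high; the point is half-way up.
- tip_box_mid (a point): Bystander: pipette tip box, 87 x 123 x 74 mm; its centre.
- timer_mid (a point): Bystander: bench timer lying flat, 66 x 62 x 19 mm; its centre.
- dish_mid (a point): Bystander: round dish, 61 mm across, 16 mm high; its centre.
- tool: The release tool as a whole; origin at the middle of its sole's underside, 34 mm below the fin's centre; axes as the fin.

How it is judged:
On the way, in this order (a step that is already met when the one before it is completed fails the run):
1. the rod's end has entered the port in the hidden wall (more than 5 mm past its face) (x of tool_tip in the frame of box between 0.005 and 0.03 m and z of tool_tip in the frame of box between 0.035 and 0.065 m and y of tool_tip in the frame of box between -0.045 and 0.045 m), for 0.05 s.
2. with the rod in the port, the release is pushed home and the lid has lifted by more than 0.36 rad (value of joint lid above 0.36 rad and x of tool_tip in the frame of box between 0.014 and 0.035 m and z of tool_tip in the frame of box between 0.035 and 0.065 m and y of tool_tip in the frame of box between -0.045 and 0.045 m), for 0.1 s.
At the end, for the whole second after the job is handed in: The lid stands lifted by more than 0.34 rad; the tool stands upright on its sole on the bench (within 0.12 rad), at rest, with its rod clear of the recess; flask, tip box, timer and dish are within 30 mm of where they were (value of joint lid above 0.34 rad and angle between tool_fin's own z axis and vertical below 0.12 rad and height (world z) of tool_fin between 0.028 and 0.04 m and (x of tool_tip in the frame of box below -0.07 m or y of tool_tip in the frame of box above 0.11 m or y of tool_tip in the frame of box below -0.11 m) and not (distance of flask_mid from where it was at the start of the episode above 0.03 m) and not (distance of tip_box_mid from where it was at the start of the episode above 0.03 m) and not (distance of timer_mid from where it was at the start of the episode above 0.03 m) and not (distance of dish_mid from where it was at the start of the episode above 0.03 m) and linear speed of tool below 0.02 m/s); the robot touches nothing.
It fails at once if the flask, tip box, timer or dish is pushed more than 30 mm or knocked over (distance of any of flask_mid, tip_box_mid, timer_mid, dish_mid from where it was at the start of the episode above 0.03 m).
It also fails if it takes over 64 s, if anything falls off the work surface, if the arm or the gripper's body presses on something with over 40 N, if the wrist force passes 120 N, or if a joint passes its speed limit or range.

ROBOT

A 6-joint arm with a two-finger parallel gripper is mounted at the origin on the work surface; the furniture and walls round the work are solid. World frame = base frame: x ahead of the robot, y to its left, z up, the work surface at z = 0. Lengths are in m, angles in rad, forces in N, time in s.
With the tool pointing down it reaches from about 0.3 to 0.85 m from the base axis. Payload 5.4 kg.
Tool frame: the origin (TCP) lies between the finger pads; the fingertips stand finger_overhang ahead of it and the grasp point (between the pads) lies 8 mm behind it (finger_overhang is the distance from the TCP to the fingertips, in m); y points along the fingers, z is the direction in which the jaws open and shut, and the axes are right-handed (so a half turn about y gives the same grasp; the last joint's range is limited). The gripper opens to 85 mm and grips with 20 to 120 N. Pads are 22 mm wide; open, the fingers measure 114 mm over their backs; the gripper's body (76 mm by 85 mm) begins 54 mm behind the grasp point. The pads swing forward as they close: fully open they stand 13 mm farther back than shut.
Start: joints at [-1.469, 0.158, 1.597, -0, 1.386, -0.21], TCP at [0.176, -0.547, 0.242] pointing down, gripper open.
Joint ranges: [-2.91, 2.91], [-0.94, 2.29], [0.18, 2.7], [-1.29, 4.43], [0.17, 2.64], [-3, 3]. Speed limits (rad/s): [2.57, 2.57, 3.14, 3.14, 3.14, 3.14].

INTERFACE

Orientations are given as a unit quaternion [w, x, y, z].
In Python, from bench import movep, move_straight, move_j, set_gripper, wait, solve_ik, get_obs, read_camera, camera_model, MotionError, close_job, finger_overhang gives the robot as it stands. Calls block until the motion is done:
- movep(position, orientation): joint-space move of the TCP to a pose.
- move_straight(position, max_speed=0.15, ori=None): straight line of the TCP; ori=None keeps the orientation; max_speed is the mean speed in m/s.
- move_j(angles): joint-space move.
- set_gripper(opening, grip_force=None): finger opening in m; grip_force is the grip in N (None keeps the last); returns when the fingers have stopped.
- wait(seconds).
- solve_ik(position, orientation): joint angles nearest the present ones, or None.
- get_obs(): the state.
- read_camera(name): name is "scene" or "top" or "wrist"; returns the picture (420x560x3 uint8, red, green, blue); there is no depth.
- camera_model(name): a dict with "fx", "fy", "cx", "cy" (pixels), "D" ([k1, k2, p1, p2, k3] as OpenCV has them; the pictures are not rectified), "rvec" (rotation vector, rad) and "tvec" (3), from world to camera coordinates, as OpenCV has them; the wrist camera has in their place "hand_eye" (4x4, takes a point from camera to tool coordinates, whose origin is the TCP and whose axes are the tool frame's). Camera axes: x right, y down, z forward; pixel columns grow to the right and rows downward; lengths in m; the calibration is good to about 2 mm. A picture is of the moment at which its call begins: read the wrist's pose just before it. camera_model takes no time and is no camera call.
A pose or a line that the arm cannot do raises MotionError and nothing moves.
- close_job(): hands the job in, once; it reports no verdict.
The state is a dict: "t": time; "q": joint angles; "joint_vel": joint speeds; "joint_efforts": joint torques, N m; "eef_pos": TCP position; "tool_rot": TCP orientation; "wrist_force": force on the tool from outside, world axes, zero at the start; "torque": the same for the moment, N m; "grip_width": finger opening in m.
Only numpy, scipy, OpenCV 4.12 (cv2) and the standard library are available. Lean on these libraries where they do the work, as an engineer would, in place of code of your own. Each camera call takes 0.05 s, during which the arm holds its last target. There are 200 camera calls.

## Working session

There is one attempt and no reset: what is moved stays moved. The work goes in short steps, each a Python script; the robot and the scene stay as the last script left them, time stands still between calls to the robot, and variables do not carry over. Pictures are saved under pics/ and viewed, about 8 in all and at most 12, crops included, and the job is handed in when it is done.

```bash
ls; mkdir -p pics; python3 - <<'E'
from bench import *
import cv2
print(get_obs(), finger_overhang)
for n in ("top","scene"):
    im=read_camera(n); cv2.imwrite(f"pics/{n}0.png",im[:,:,::-1]); print(n,camera_model(n))
print(camera_model("wrist"))
E
```

```text
pics
{'t': 0.0, 'q': array([-1.46909093e+00,  1.59086622e-01,  1.59823047e+00, -7.94222866e-08,
        1.38618604e+00, -2.10087357e-01]), 'joint_vel': array([-0.00096152,  0.00011424, -0.00194101,  0.00064134,  0.00122858,
       -0.00300515]), 'joint_efforts': array([-1.05430230e-03, -3.96012175e+01, -3.31428230e+01, -3.53738251e-04,
        8.59278836e-03, -9.39994216e-07]), 'eef_pos': array([ 0.17631709, -0.54669466,  0.24129665]), 'tool_rot': array([ 0.10982592, -0.1097528 ,  0.69920567, -0.69785674]), 'wrist_force': array([-0.27939017,  0.22173767, -1.09502447]), 'torque': array([-0.00936243, -0.01046182, -0.00472625]), 'grip_width': 0.08549556930279634} 0.011
top {'fx': 383.05528284260583, 'fy': 383.05528284260583, 'cx': 279.6723125427416, 'cy': 206.2705019081586, 'D': array([-0.05146556,  0.        ,  0.        ,  0.        ,  0.        ]), 'rvec': array([ 2.19425138, -2.18873846,  0.12273356]), 'tvec': array([-0.31090785,  0.47114812,  0.92777422])}
scene {'fx': 473.47544582917794, 'fy': 473.47544582917794, 'cx': 281.1998017489608, 'cy': 207.208014243742, 'D': array([-0.08992708,  0.        ,  0.        ,  0.        ,  0.        ]), 'rvec': array([ 2.08183073, -1.07587273,  0.51690227]), 'tvec': array([-0.52030666,  0.21656012,  1.16932196])}
{'fx': 378.03588818991767, 'fy': 378.03588818991767, 'cx': 278.5649754429729, 'cy': 207.12312961542787, 'D': array([-0.10720743,  0.        ,  0.        ,  0.        ,  0.        ]), 'hand_eye': array([[ 9.12357084e-04,  9.56600837e-01,  2.91400080e-01,
        -7.56134965e-02],
       [ 2.33582805e-04, -2.91400398e-01,  9.56601147e-01,
        -1.30872572e-01],
       [ 9.99999557e-01, -8.04695784e-04, -4.89306724e-04,
         3.70460138e-04],
       [ 0.00000000e+00,  0.00000000e+00,  0.00000000e+00,
         1.00000000e+00]])}
```

View pics/top0.png

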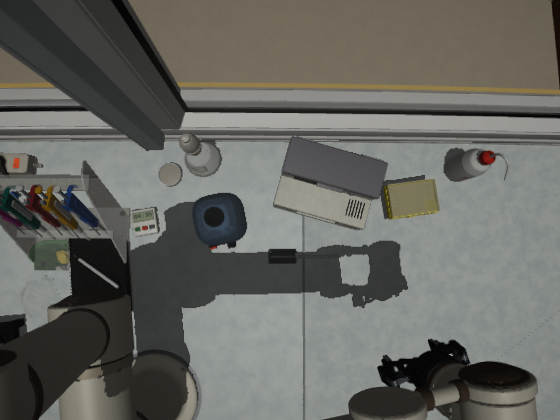

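View pics/scene0.png

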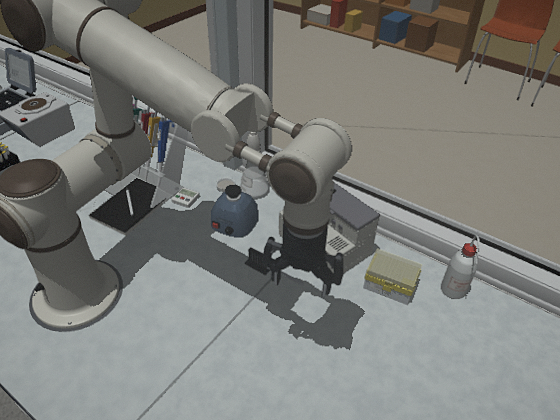

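The top view shows the box (lid about (335,168), front top edge from (274,206) to (361,229)), the tool's fin at (282,256) with its rod pointing image-right, flask (200,155), dish (170,174), timer (145,222), and tip box (410,198). The scene view agrees. Next I zoom in and calibrate.

```bash
cat > h.py <<'E'
from bench import *
import numpy as np, cv2
from scipy.spatial.transform import Rotation as R
def ray(n,px,obs=None):
    m=camera_model(n); K=np.array([[m['fx'],0,m['cx']],[0,m['fy'],m['cy']],[0,0,1]])
    p=cv2.undistortPoints(np.array(px,float).reshape(-1,1,2),K,np.array(m['D'])).reshape(-1,2)
    d=np.c_[p,np.ones(len(p))]
    if 'rvec' in m:
        Rm=cv2.Rodrigues(m['rvec'])[0]; return -Rm.T@m['tvec'], d@Rm
    q=obs['tool_rot']; Rt=R.from_quat([q[1],q[2],q[3],q[0]]).as_matrix(); H=m['hand_eye']
    return obs['eef_pos']+Rt@H[:3,3], d@(Rt@H[:3,:3]).T
def onz(n,px,z,obs=None):
    o,d=ray(n,px,obs); return o+d*((z-o[2])/d[:,2])[:,None]
E
python3 - <<'E'
from h import *
np.set_printoptions(precision=4,suppress=True)
print("cam",ray("top",[[280,206]]))
print("front edge z.09",onz("top",[[274,206],[361,229]],.09))
print("lid z.154",onz("top",[[292,137],[387,162],[284,173],[380,199]],.154))
print("fin z.05",onz("top",[[282,256]],.05),"tip .02",onz("top",[[370,255]],.02))
print("objs",onz("top",[[200,155],[170,174],[145,222],[410,198],[220,218],[188,140]],.05))
im=cv2.imread("pics/top0.png"); c=im[125:285,255:455]; c=np.clip(c.astype(float)*1.3,0,255).astype(np.uint8)
cv2.imwrite("pics/crop0.png",cv2.resize(c,None,fx=4,fy=3.75,interpolation=cv2.INTER_CUBIC) if 0 else cv2.resize(c,(750,600),interpolation=cv2.INTER_CUBIC))
E
```

```text
cam (array([ 0.3918, -0.2835,  0.9724]), array([[ 0.0848, -0.0284, -0.996 ]]))
front edge z.09 [[ 0.4669 -0.2948  0.09  ]
 [ 0.4141 -0.4968  0.09  ]]
lid z.154 [[ 0.6129 -0.3329  0.154 ]
 [ 0.5593 -0.5416  0.154 ]
 [ 0.5332 -0.3154  0.154 ]
 [ 0.4776 -0.5241  0.154 ]]
fin z.05 [[ 0.3503 -0.3147  0.05  ]] tip .02 [[ 0.3511 -0.5355  0.02  ]]
objs [[ 0.5945 -0.1145  0.05  ]
 [ 0.5473 -0.0427  0.05  ]
 [ 0.4306  0.0144  0.05  ]
 [ 0.4914 -0.6297  0.05  ]
 [ 0.4409 -0.1655  0.05  ]
 [ 0.6317 -0.0843  0.05  ]]
```

View pics/crop0.png

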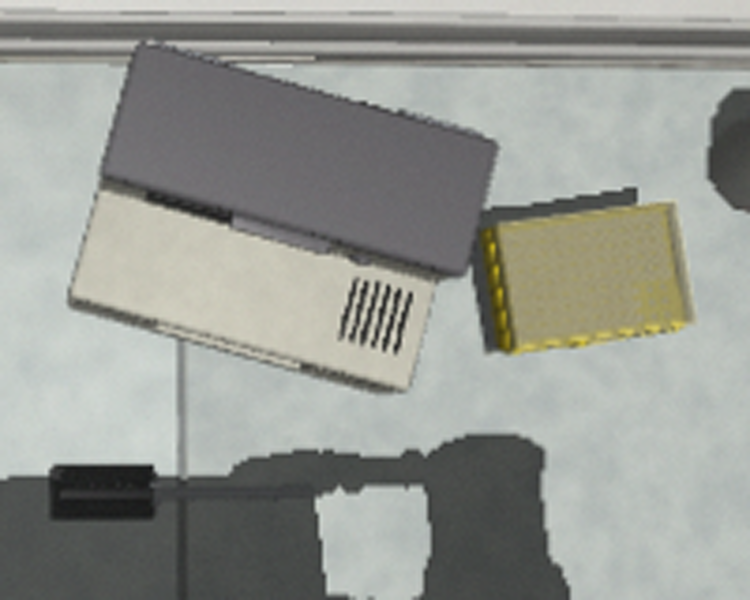

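The crop pins the fin and sole at about (268–296, 249–264) px, with the rod's end near (339,256). Edge lengths come out at 0.213–0.216 m for a 0.22 m box, so the box yaw is about -14°. Next I move above the tool and look with the wrist camera.

```bash
cat >> h.py <<'E'
np.set_printoptions(precision=4,suppress=True)
def ori(yaw):  # tool x along yaw (rod direction), y down
    x=np.array([np.cos(yaw),np.sin(yaw),0]); y=np.array([0,0,-1.]); q=R.from_matrix(np.c_[x,y,np.cross(x,y)]).as_quat()
    return np.r_[q[3],q[:3]]
E
python3 - <<'E'
from h import *
q=get_obs()['tool_rot']; print(R.from_quat([*q[1:],q[0]]).as_matrix())
for nm,p,y in (("fin",[.35,-.315,.15],-90),("fingrasp",[.35,-.315,.026],-90),("box",[.39,-.385,.056],-14.4),("in",[.41,-.39,.056],-14.4),("fin",[.35,-.315,.15],90),("back",[.247,-.346,.1],-14.4)):
    print(nm,y,solve_ik(p,ori(np.radians(y))))
movep([.35,-.315,.16],ori(-np.pi/2))
o=get_obs(); im=read_camera("wrist"); np.save("o1.npy",np.r_[o['eef_pos'],o['tool_rot']]); cv2.imwrite("pics/w1.png",im[:,:,::-1]); print(o['t'],o['eef_pos'])
E
```

```text
[[-0.9518 -0.0002  0.3068]
 [-0.3068  0.0017 -0.9518]
 [-0.0004 -1.     -0.0017]]
fin -90 [-0.9903 -0.0201  1.9761 -0.      1.1856 -0.9903]
fingrasp -90 [-0.9903  0.1948  2.0362 -0.      0.9106 -0.9903]
box -14.4 [-0.9995  0.3138  1.813  -0.      1.0148 -2.319 ]
in -14.4 [-0.9739  0.3536  1.7611 -0.      1.0269 -2.2934]
fin 90 [-0.9903 -0.0201  1.9761 -0.      1.1856  2.1513]
back -14.4 [-1.2367 -0.0683  2.1338 -0.      1.0761 -2.5562]
1.2583 [ 0.35   -0.3161  0.1606]
```

View pics/w1.png

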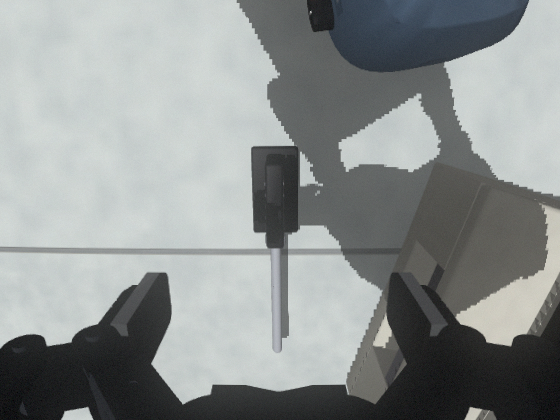

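The wrist view shows the sole rectangle at about (251–299, 147–233), and the rod from (277,248) to its end at (277,352). I convert these to positions.

```bash
python3 - <<'E'
from h import *
v=np.load("o1.npy"); o=dict(eef_pos=v[:3],tool_rot=v[3:])
im=cv2.imread("pics/w1.png"); g=cv2.cvtColor(im,cv2.COLOR_BGR2GRAY)
for r in (160,190,220,260,300,340,348,351): print(r,g[r,244:306:2])
cs=[]
for r in range(255,346,5):
    row=g[r,262:284].astype(int); m=np.where(row<195)[0]+262; cs.append((m.mean() if len(m) else np.nan,r))
print(g[335:360,277])
print("sole top z.006",onz("wrist",[[251,147],[299,147],[251,233],[299,233]],.006,o))
print("rod z.02",onz("wrist",[[277,255],[277,300],[277,352]],.02,o))
E
```

```text
160 [205 208 205 205  77  85  84  81  81  79  79  63  60  57  56  57  54  53
  51  53  52  48  53  49  53  49  46  82 197 198 196]
190 [209 207 207 203 102  73  73  62  60  63  55  61  73  68  68  67  60  60
  59  51  48  49  45  46  45  45  47  95  99  97 100]
220 [208 209 207 209 208  65  63  60  62  61  61  60  55  58  57  57  57  53
  58  53  53  52  49  50  49  51  49  99 103 103 100]
260 [213 212 212 212 212 209 207 211 207 210 209 209 207 188 167 180 177 163
 111 110 109 110 204 209 206 206 208 205 205 203 204]
300 [207 202 205 202 202 205 202 203 205 205 206 209 206 205 162 177 182 171
 129 117 114 112 210 209 209 211 211 208 207 204 203]
340 [210 209 210 208 208 207 211 213 212 212 210 211 206 209 173 173 180 172
 145 201 201 202 202 201 204 207 203 208 208 208 207]
348 [202 206 205 208 207 208 210 211 211 210 212 212 212 210 176 175 181 173
 143 201 201 203 201 200 202 202 204 202 205 205 203]
351 [205 204 206 203 208 209 209 209 212 209 211 210 211 210 212 179 177 171
 154 201 202 202 199 200 197 200 200 202 202 201 202]
[177 176 179 180 178 178 177 177 178 180 176 181 177 179 181 179 178 171
 204 210 209 209 209 208 208]
sole top z.006 [[ 0.3306 -0.2813  0.006 ]
 [ 0.3669 -0.2814  0.006 ]
 [ 0.329  -0.3506  0.006 ]
 [ 0.3678 -0.3508  0.006 ]]
rod z.02 [[ 0.35   -0.3637  0.02  ]
 [ 0.3498 -0.404   0.02  ]
 [ 0.3496 -0.4559  0.02  ]]
```

Sole length 69 mm, fin-to-tip 140 mm and width 36–37 mm all agree with the given sizes. Grasping now.

```bash
cat >> h.py <<'E'
YB=np.radians(-14.4); W=np.array([.509,-.413])  # box yaw, wall mid (xy)
def b2w(bx,by,yaw=None,w=None):
    yaw=YB if yaw is None else yaw; w=W if w is None else w
    c,s=np.cos(yaw),np.sin(yaw); return w+np.array([c*bx-s*by,s*bx+c*by])
def w2b(p):
    c,s=np.cos(YB),np.sin(YB); d=np.asarray(p)[:2]-W; return np.array([c*d[0]+s*d[1],-s*d[0]+c*d[1]])
E
python3 - <<'E'
from h import *
move_straight([.3493,-.316,.026],max_speed=.12,ori=ori(-np.pi/2))
print(get_obs()['eef_pos'])
set_gripper(0.0,80); o=get_obs(); print(o['grip_width'],o['eef_pos'],o['wrist_force'])
move_straight([.3493,-.316,.13],max_speed=.12)
p=b2w(-.24,0); movep([*p,.13],ori(YB)); o=get_obs(); print(o['t'],o['eef_pos'],o['wrist_force'],o['grip_width'])
v=np.r_[o['eef_pos'],o['tool_rot']]; np.save("o2.npy",v)
a=read_camera("wrist"); b=read_camera("top"); cv2.imwrite("pics/w2.png",a[:,:,::-1]); cv2.imwrite("pics/t2.png",b[:,:,::-1])
E
```

```text
[ 0.3497 -0.3166  0.0267]
0.010884110638874626 [ 0.3494 -0.3162  0.0262] [0.3149 0.3148 1.6337]
5.6083 [ 0.2765 -0.3531  0.1297] [-0.9259  0.0645 -2.0376] 0.010749782198891946
```

View pics/w2.png

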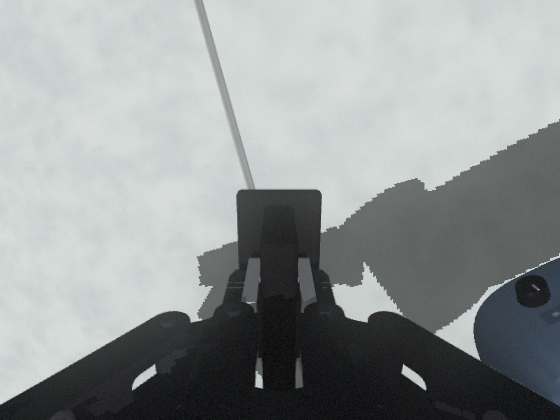

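View pics/t2.png

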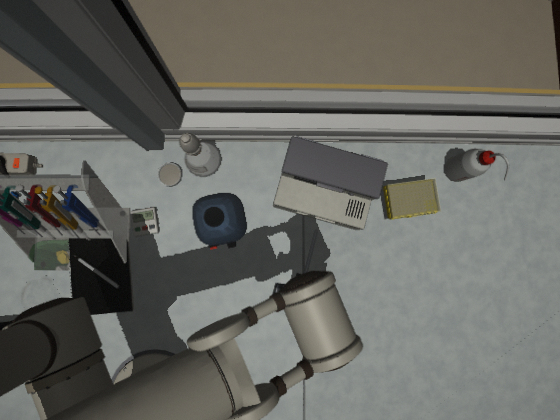

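The wrist view shows the tool held square (sole at (237–322, 190–262)). The top view shows box and bystanders unmoved, with the rod hidden under the wrist. I refine the box pose from the lid contour, then lower the tool and enter the recess.

```bash
python3 - <<'E'
from h import *
im=cv2.imread("pics/top0.png"); h=cv2.cvtColor(im,cv2.COLOR_BGR2HSV).astype(int)
print(h[168,335],h[205,300],h[215,250])
lid=(abs(h-h[168,335])<[25,25,22]).all(2).astype(np.uint8); lid[:133]=0; lid[215:]=0; lid[:,:265]=0; lid[:,400:]=0
lid=cv2.morphologyEx(lid,cv2.MORPH_OPEN,np.ones((5,5)))
c=max(cv2.findContours(lid,0,1)[0],key=cv2.contourArea)[:,0]
P=onz("top",c,.154)[:,:2]; r=cv2.minAreaRect((P*1000).astype(np.float32)); print("lid",r)
fr=((h[...,2]>120)&(h[...,0]>8)&(h[...,0]<35)&(h[...,1]>15)).astype(np.uint8); fr[:165]=0; fr[235:]=0; fr[:,:265]=0; fr[:,375:]=0
fr=cv2.morphologyEx(cv2.morphologyEx(fr,cv2.MORPH_CLOSE,np.ones((9,9))),cv2.MORPH_OPEN,np.ones((5,5)))
c=max(cv2.findContours(fr,0,1)[0],key=cv2.contourArea)[:,0]
P=onz("top",c,.09)[:,:2]; r=cv2.minAreaRect((P*1000).astype(np.float32)); print("front",r,w2b(np.array(r[0])/1000)); print([w2b(p/1000) for p in cv2.boxPoints(r)])
E
```

```text
[135   6  86] [ 25  21 159] [ 78   8 156]
lid ((552.5106811523438, -366.9938049316406), (91.51409149169922, 62.1547966003418), 71.70538330078125)
front ((474.65203857421875, -405.8846740722656), (217.28343200683594, 74.55640411376953), 74.4919662475586) [-0.035  -0.0017]
[array([-0.0744, -0.1096]), array([ 0.0001, -0.111 ]), array([0.0043, 0.1063]), array([-0.0702,  0.1077])]
```

```bash
sed -i 's/^YB=.*/YB=np.radians(-15.); W=np.array([.509,-.415])/' h.py; cat >> h.py <<'E'
L=.140; Z=.056
def go(bx,by,v=.1,z=Z): move_straight([*b2w(bx-L,by),z],max_speed=v,ori=ori(YB))
def fb():
    o=get_obs(); f=o['wrist_force']; c,s=np.cos(YB),np.sin(YB)
    t=w2b(o['eef_pos'])+[L,0]
    return np.array([c*f[0]+s*f[1],-s*f[0]+c*f[1],f[2]]),t,o['eef_pos'][2],o['t']
E
python3 - <<'E'
from h import *
go(-.1,0,.12,.13); go(-.1,0); print(fb())
go(-.012,0,.08); wait(.2); f0,*r=fb(); print(f0,r); np.save("f0.npy",f0)
for x in np.arange(-.010,.008,.001):
    go(x,0,.03); f,t,z,T=fb(); print(round(x,4),f-f0,t,z,T)
    if f[0]-f0[0]<-5: break
E
```

```text
(array([-0.5448, -0.4482, -1.8682]), array([-0.0996, -0.0005]), np.float64(0.056585017884952654), 6.85)
[-0.1318 -0.7529 -1.1661] [array([-0.0123, -0.    ]), np.float64(0.056002507965505204), 8.3]
-0.01 [-0.5541  1.2672 -0.5435] [-0.0099 -0.0001] 0.056082718453563524 8.55
-0.009 [ 0.7856  1.552  -1.034 ] [-0.0089 -0.    ] 0.056016748294155545 8.8
-0.008 [0.557  1.165  0.1228] [-0.0079 -0.    ] 0.05601761236023574 9.05
-0.007 [-0.3011  0.1447 -0.7439] [-0.0069  0.    ] 0.05601752725399097 9.3
-0.006 [ 0.1323  0.4795 -0.507 ] [-0.006 -0.   ] 0.05601012423533224 9.55
-0.005 [-0.8214  0.8291 -0.8892] [-0.0049  0.    ] 0.056001477793735085 9.8
-0.004 [ 0.2211  0.7991 -0.5389] [-0.0039 -0.    ] 0.05600845475776753 10.05
-0.003 [0.4272 0.0475 0.0831] [-0.0029 -0.    ] 0.05601986114232741 10.3
-0.002 [-0.1968  1.1589 -0.2335] [-0.002 -0.   ] 0.05600689246130045 10.55
-0.001 [ 0.0586  0.998  -0.4438] [-0.0009  0.    ] 0.05600621011899193 10.8
-0.0 [0.4418 0.9189 0.1849] [ 0. -0.] 0.05601532042974984 11.05
0.001 [ 0.115  -0.3168 -0.1412] [ 0.0011 -0.    ] 0.056020133910616346 11.3
0.002 [-1.6053  0.4209  0.6265] [0.0016 0.0001] 0.055843336963734384 11.55
0.003 [-6.7965  1.2337  1.5086] [0.0019 0.0002] 0.05571975096612187 11.8
```

Wall contact is at nominal x ≈ +1.5 mm. Now I probe sideways in 5 mm steps.

```bash
python3 - <<'E'
from h import *
f0=np.load("f0.npy")
for y in [.005,.010,.015,.020,.025,.030,-.005,-.010,-.015,-.020,-.025,-.030]:
    go(-.003,fb()[1][1],.06); go(-.003,y,.08); go(.0045,y,.04); f,t,z,T=fb(); print(y,f-f0,t,z,T)
    if f[0]-f0[0]>-3.5: break
E
```

```text
0.005 [-12.9823   1.4209   4.9707] [0.0022 0.0054] 0.0553694504965645 12.6333
0.01 [-11.6771   0.9806   5.7561] [0.0022 0.0104] 0.05537459246942956 13.4917
0.015 [-11.7012   0.1115   5.2953] [0.0023 0.0154] 0.05540255412482286 14.35
0.02 [-12.5212   0.3392   5.2704] [0.0023 0.0204] 0.05537816850230706 15.2083
0.025 [-11.7804   0.2526   5.4579] [0.0023 0.0254] 0.05535995644823038 16.0667
0.03 [-11.8124   0.8611   5.6551] [0.0024 0.0304] 0.05538608478331965 16.925
-0.005 [-12.3986  -0.3074   4.8524] [ 0.0021 -0.0042] 0.05525892294602809 18.125
-0.01 [-13.7496  -0.3561   6.609 ] [ 0.002  -0.0097] 0.0553405390110964 18.9833
-0.015 [-13.6055  -0.1218   5.4227] [ 0.002  -0.0147] 0.055367011672415874 19.8417
-0.02 [-14.5593  -0.0406   4.4547] [ 0.002  -0.0197] 0.055400372359292446 20.7
-0.025 [-10.2344   0.163    3.2763] [ 0.0028 -0.0247] 0.05545876097057656 21.5583
-0.03 [ 0.1684  0.5476 -0.1455] [ 0.0049 -0.0299] 0.05601936432129066 22.4167
```

Free at y = -30 mm, with partial entry at -25 (on the chamfer), so the port centre is around -31. I push in here in steps, watching the side force.

```bash
python3 - <<'E'
from h import *
f0=np.load("f0.npy"); y=-.031
go(.0045,y,.04)
for x in [.007,.009,.011,.013,.015,.017,.019,.021,.023,.025,.026]:
    go(x,y,.03); f,t,z,T=fb(); f=f-f0; print(x,y,f,t,z,T)
    if abs(f[1])>3: y+=np.sign(f[1])*.001
    if f[0]<-20 or abs(f[1])>12: break
E
```

```text
0.007 -0.031 [-0.4842  1.0242 -1.2663] [ 0.0071 -0.031 ] 0.056037450105364546 22.9167
0.009 -0.031 [-0.525   0.9426  0.0996] [ 0.0091 -0.031 ] 0.05600629111984763 23.1667
0.011 -0.031 [-0.37    0.7457  0.0164] [ 0.0111 -0.031 ] 0.05595730258970892 23.4167
0.013 -0.031 [-4.4472  0.4484  1.8984] [ 0.0121 -0.0309] 0.05576603525625488 23.6667
0.015 -0.031 [-6.343   0.6723  1.4755] [ 0.014  -0.0309] 0.05572521706613681 23.9167
0.017 -0.031 [-6.8107  0.5968  2.14  ] [ 0.016  -0.0309] 0.055748960745177746 24.1667
0.019 -0.031 [-6.3231  0.8036  1.5676] [ 0.018 -0.031] 0.055769826591099136 24.4167
0.021 -0.031 [-5.2216 -0.8271  2.0678] [ 0.02  -0.031] 0.05577182006085176 24.6667
0.023 -0.031 [-5.7235 -0.2526  2.218 ] [ 0.022  -0.0309] 0.055770377247859604 24.9167
0.025 -0.031 [-7.6223 -0.7485  4.2149] [ 0.0236 -0.031 ] 0.055706336371252024 25.1667
0.026 -0.031 [-12.1817   0.6231   5.2433] [ 0.0238 -0.0309] 0.05556956704996282 25.4167
```

The plunger engaged 10 mm past the face and hit its hard stop at about 22 mm, as specified. I hold briefly, withdraw, stand the tool down and look.

```bash
python3 - <<'E'
from h import *
f0=np.load("f0.npy"); y=-.031
go(.0275,y,.03); wait(.4); f,t,z,T=fb(); print(f-f0,t,z,T)
go(-.13,y,.1); f,t,z,T=fb(); print("out",f-f0,t,z,T)
go(-.13,y,.05,.030); 
for z in (.028,.027,.0265,.026,.0255):
    go(-.13,y,.02,z); f,t,zz,T=fb(); print(z,(f-f0)[2],zz)
    if (f-f0)[2]>4: break
o=get_obs(); im=read_camera("top"); cv2.imwrite("pics/t3.png",im[:,:,::-1]); im2=read_camera("scene")
cv2.imwrite("pics/s3.png",im2[:,:,::-1]); print(o['t'])
E
```

```text
[-17.3732   0.0387   7.3669] [ 0.0239 -0.0308] 0.05540989712108474 26.0667
out [-0.0535  0.8653 -0.5786] [-0.1296 -0.0311] 0.05606105193229074 27.7917
0.028 0.40095933801758665 0.028106896879379298
0.027 -0.13548264255796982 0.027010736026884464
0.0265 -0.18992298699135435 0.02648975803330213
0.026 3.862261255719913 0.026221327679232374
0.0255 9.279976086483485 0.02620832325576897
29.7083
```

View pics/s3.png

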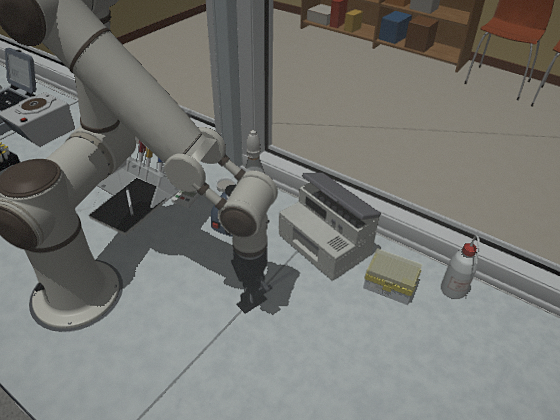

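The scene view shows the lid lifted (about (340,195)), with the tool standing on the bench under the gripper at (255,298), well clear of the recess. Now release, retreat and check.

```bash
python3 - <<'E'
from h import *
go(-.13,-.031,.02,.026)
set_gripper(.06); wait(.3); set_gripper(.085)
p=b2w(-.13-L,-.031); move_straight([*p,.16],max_speed=.1); wait(.5)
o=get_obs(); im=read_camera("wrist"); cv2.imwrite("pics/w4.png",im[:,:,::-1]); t=read_camera("top"); cv2.imwrite("pics/t4.png",t[:,:,::-1])
a=cv2.imread("pics/top0.png"); d=cv2.absdiff(a,cv2.imread("pics/t4.png")).max(2)
for n,(x,y) in dict(flask=(200,155),dish=(170,174),timer=(145,222),tip=(410,198)).items(): print(n,(d[y-14:y+14,x-14:x+14]>40).mean())
print(o['t'],o['grip_width'],o['wrist_force'])
E
```

```text
flask 0.0
dish 0.0
timer 0.49744897959183676
tip 0.0
33.25 0.08491627157766435 [ 0.3982 -0.4942  0.8751]
```

View pics/w4.png

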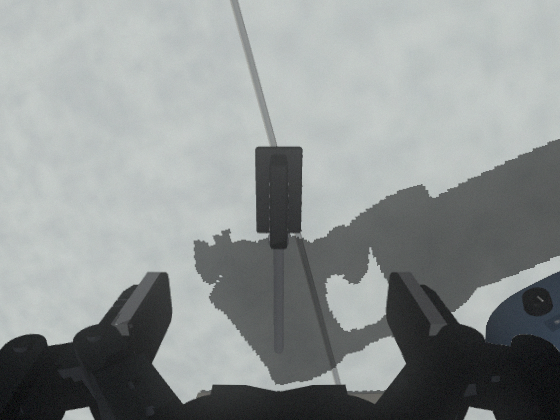

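View pics/t4.png

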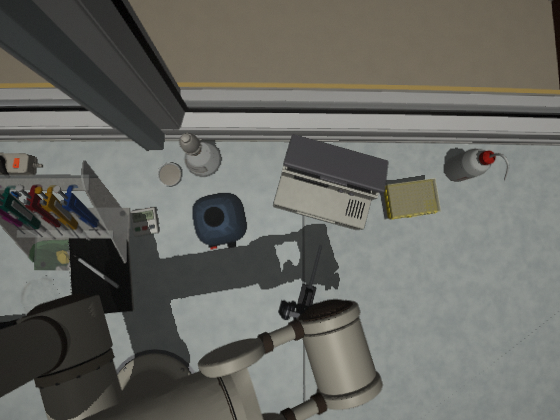

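The wrist view shows the tool standing flat (sole (256–302, 147–233), same footprint as before the grasp) between open fingers well above it. The top view shows the lid lifted and the bystanders in place. The timer's image difference is the arm's shadow; it is still at about (145,222). Handing in.

```bash
python3 -c "
from bench import *
close_job()"
```

```text
the job is handed in; nothing more can be done
```

The job is handed in at about 33 s of the 64 s allowed, with the lid lifted and the tool standing on its sole on the bench. No verdict is reported, so this rests on my own checks.

- **Finding the port:** I felt along the hidden wall in 5 mm steps. It was free at about 30 mm to the -y side of the middle, and I pushed in at -31 mm.
- **Release:** the plunger gave way about 10 mm past the wall's face at 4–8 N. It stopped hard about 22 mm past, where I held it at 17 N. The scene picture afterwards shows the lid lifted; I did not measure its angle.
- **Tool:** I drew the rod out to about 60 mm in front of the box and set the tool down until the bench took its weight. After release it stood flat with the same outline as at the start, and the gripper was clear above it.
- **Bystanders:** flask, dish and tip box showed no change in the top picture. The timer's check differed over half its area; I put this down to the arm's shadow, because by eye it is where it was.
- **Box yaw:** my estimates ranged from -14.4° to -15.5° and I used -15°. The automatic lid outline was unusable, so I dropped it.

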